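# Close and lock a gear case's inspection cover

## Robot

A 6-joint arm with a two-finger parallel gripper is mounted at the origin on the work surface. World frame = base frame: x ahead of the robot, y to its left, z up, the work surface at z = 0. Lengths are in mm, angles in rad, forces in N, time in s.
With the tool pointing down it reaches from about 325 to 1000 mm from the base axis. Payload 5.1 kg.
Tool frame: the origin (TCP) lies between the finger pads; the fingertips stand 22 mm ahead of it and the grasp point (between the pads) lies 3 mm ahead of it (arm.finger_overhang is the distance from the TCP to the fingertips, in mm); z points along the fingers, y is the line along which they close (so a half turn about z gives the same grasp; the last joint's range is limited). The gripper opens to 85 mm and grips with 20 to 120 N. Pads are 22 mm wide; open, the fingers measure 114 mm over their backs; the gripper's body (76 mm by 85 mm) begins 54 mm behind the grasp point. The pads swing forward as they close: fully open they stand 13 mm farther back than shut.
Start: joints at [1.174, 0.124, 1.65, -0, 1.367, -0.083], TCP at [200.66, 618.24, 253.322] pointing down, gripper open.
Joint ranges: [-2.61, 2.61], [-1.02, 2.33], [0.03, 2.71], [-1.35, 4.49], [0.32, 2.68], [-2.91, 2.91]. Speed limits (rad/s): [2.57, 2.57, 3.14, 3.14, 3.14, 3.14].

## Interface

Orientations are given as a 3x3 rotation matrix whose columns are the frame's x, y, z axes.
In Python, from bench import arm gives the robot as it stands. The module is installed in compiled form; this text tells all that it offers.
- The arm moves only by the shell command python3 -m pendant 'ROWS'. ROWS is JSON, a list of rows, each an object with "rotation": the turn, a rotation vector about the world's x, y, z scaled (see below), a list of three; "dp": the shift along the world's x, y, z scaled (see below), a list of three; "gripper": the opening in per cent of the stroke, from 0 (shut) to 100 (fully open). A call has 1 to 10 rows; each row shifts and turns the commanded pose from where the row before left it; what a row does not reach is not made up. The controller multiplies each number of a shift by 0.02 m and each number of a turn by 0.12 rad. A row lasts 1/8 s, in which the tool goes at most 62.5 mm and 10.7 degrees, less where a joint would pass 70% of its speed; a pose out of reach is approached as far as the arm can. A call with a number of a shift or a turn outside -1 to 1 is refused whole. A call with a gripper value outside its range is refused whole. The fingers move at their own pace and stop on an object; the grip force is fixed at half the most. Time passes only in rows, so rows that do not move let the fingers close. It gives the time, the measured TCP pose, the force, the opening and the grip force at its end, in the units of the state.
- arm.get_state(): the state, without advancing time (a new reading comes with each control period).
- arm.capture(name): name is "side" or "top" or "wrist"; returns the picture (420x560x3 uint8, red, green, blue); there is no depth.
- arm.calibration(name): a dict with "fx", "fy", "cx", "cy" (pixels), "R" (3x3) and "t" (3): a world point X has camera coordinates R X + t. Camera axes: x right, y down, z forward; pixel columns grow to the right and rows downward; lengths in mm; the calibration is good to about 2 mm. A picture is of the moment at which its call begins: read the wrist's pose just before it. calibration takes no time and is no camera call; for the wrist camera it gives the pose at the moment of the call.
- arm.job_done(): hands the job in; it is judged then, once.
Trained networks look in the newest picture that a camera, given by its name, has taken for a name from the list of things; names that differ only in an ending like _2 or _b are one class to them, and where a whole thing is asked for, a point or a joint stands for the part that bears it (a point fixed in the world has none). Each returns a list of dicts, best first, with "score" (0 to 1); they miss things now and then, are a little off and sometimes report something else, mostly with a low value. They report only what shows in the picture. A call takes as long as a camera call.
- arm.spot_in(name, camera): "location" ([row, column] in pixels, amid what is visible of it).
The state is a dict: "time": time; "qpos": joint angles; "qd": joint speeds; "joint_torque": joint torques, N m; "position": TCP position; "eef_rot": TCP orientation; "force": force on the tool from outside, world axes, zero at the start; "wrist_torque": the same for the moment, N m; "finger_gap": opening from 0.0 (shut) to 1.0 (fully open); "gripper_force": force on a finger pad.
Only numpy, scipy, OpenCV 4.12 (cv2) and the standard library are available. Lean on these libraries where they do the work, as an engineer would, in place of code of your own. Each camera call takes 0.05 s, during which the arm holds its last target. There are 200 camera calls.

## Task

Push down the open inspection cover of the green gear case with your fingertips until it rests on its gasket. Then set a fingertip in the slot of its round fastener and turn it clockwise, seen from above, a full quarter turn to its stop, so that the cover is drawn down and stays locked shut when you let go. Only push and turn: do not raise the cover any further, leave the tools and parts around the case where they are, and finish clear of everything.

Things in the scene. Friction and masses are not known exactly. Their poses are not given: they have to be found in the camera images.
- gear_case: Green cast gear case bolted to the worktop, 240 mm (x) by 260 mm (y), rim 105 mm high. Origin under its centre at worktop height, z up, x from the front wall (with oil sight glass) to the hinges at the back. Hinge line: along y at x = +105, z = 108 mm. A flywheel 148 mm across stands 158 to 180 mm out on its right (-y), top at z = 162 mm; low feed rollers on its left.
- cover (a joint): Cover angle in rad: 0 fully shut, grows as it opens upward; starts at 0.2 to 0.5. Stiff hinges hold it where it is left; 1 to 5 N at the free edge push it down. Over the last 6 mm at the edge it squeezes a springy gasket (about 8 N when fully shut). Let go unlocked, it rests on the gasket at 0.013 to 0.03, some 3 to 6 mm proud at the edge. Locked, it reads 0.001 to 0.003.
- cover_edge (a point): Middle of the upper face of the cover's free edge. The cover is a flat green plate, 222 mm from hinge to free edge, 250 mm wide, 4 mm thick. x lies in the plate towards the hinge, y along the edge to the left, z square to the plate, outward. Bare plate to push on lies 55 to 105 mm left and right of the middle line. Fully shut, this point is 112 mm above the worktop.
- slot (a point): Centre of the round grey fastener head, on its turning axis and level with its top, 60 mm from the cover's free edge on its middle line; z outward along the axis, y along the slot. Head 76 mm across, its top 4 mm above the plate. Straight slot right across it, 28 mm wide, 14 mm deep, flat floor. Around it a black ring, 94 mm outside, 1 mm higher. Point is 116 mm above the worktop when shut.
- fastener (a joint): Turn of the fastener in rad, clockwise seen from above: 0 unlocked, slot parallel to the free edge; 1.571 locked at its stop, slot in line with the white mark on the ring. Starts at 0 to 0.25, stays where left. Needs 0.05 Nm, up to 0.2 Nm near 0.7 to 1.3 rad (9 N at 22 mm) as its cam draws the cover down. The cam catches only if the cover is below 0.03 before the fastener passes 0.5.
- spool: Bystander: small aluminium wire spool, 90 mm across and 60 mm high, on the worktop left of the case. Origin under its centre.
- screwdriver: Bystander: screwdriver with black handle lying on the worktop along the left side of the case. Origin at its underside.
- parts_bowl: Bystander: open steel bowl, 104 mm across and 45 mm high, on the worktop to the right of the flywheel. Origin under its centre.
- oil_bottle: Bystander: white oil bottle, 52 mm across and 130 mm high, on the worktop left of the case. Origin under its centre.

How it is judged:
By the outcome, as a careful person would: the job done as asked, in the order asked, and still so for the second after the job is handed in, with the robot touching nothing.
It also fails if it takes over 48 s, if anything falls off the work surface, if the arm or the gripper's body presses on something with over 40 N, if the wrist force passes 120 N, or if a joint passes its speed limit or range.

## Working session

There is one attempt and no reset: what is moved stays moved. The work goes in short steps, Python scripts to look and compute and a shell command to move; the robot and the scene stay as the last step left them, time stands still between calls to the robot, and variables do not carry over. Pictures are saved under pics/ and viewed, at most 10 in all, crops included, and the job is handed in when it is done.

```bash
mkdir -p pics; python3 - <<'E'
from bench import arm
import cv2,numpy as np
for c in ("side","top","wrist"):
    im=arm.capture(c); cv2.imwrite(f"pics/{c}0.png",im[:,:,::-1])
    k=arm.calibration(c); print(c,k["fx"],k["cx"],k["cy"],np.round(k["R"],3).tolist(),np.round(k["t"]).tolist())
    for n in ("gear_case","slot","cover_edge","oil_bottle","spool","parts_bowl"):
        r=arm.spot_in(n,c); print(n,[(np.round(d["location"]).tolist(),round(d["score"],2)) for d in r[:2]])
s=arm.get_state(); print(s["time"],s["finger_gap"],np.round(s["eef_rot"],3).tolist())
a=cv2.imread("pics/top0.png");b=cv2.imread("pics/side0.png")
cv2.imwrite("pics/both.png",cv2.resize(np.vstack([a,b])[:, :],(400,600)))
E
```

```text
side 405.5378614243938 278.6655327711716 212.52627473109206 [[0.637, -0.771, -0.013], [-0.504, -0.404, -0.763], [0.583, 0.493, -0.646]] [-324.0, 384.0, 537.0]
gear_case [([259.0, 307.0], 0.98)]
slot [([219.0, 295.0], 0.94)]
cover_edge [([216.0, 308.0], 0.8)]
oil_bottle []
spool [([196.0, 204.0], 0.96)]
parts_bowl [([303.0, 456.0], 0.83), ([216.0, 310.0], 0.7)]
top 527.5281271746481 273.4668917303116 209.7156915212893 [[0.006, -1.0, -0.013], [-0.999, -0.006, -0.044], [0.044, 0.013, -0.999]] [60.0, 573.0, 1403.0]
gear_case [([214.0, 319.0], 0.91)]
slot [([234.0, 318.0], 0.7)]
cover_edge [([219.0, 312.0], 0.86)]
oil_bottle [([264.0, 196.0], 0.76), ([187.0, 413.0], 0.21)]
spool [([216.0, 192.0], 0.95), ([266.0, 195.0], 0.2)]
parts_bowl [([184.0, 414.0], 0.57)]
wrist 316.65331688657386 276.7986018049848 216.23433768110564 [[0.308, 0.951, 0.001], [0.909, -0.295, 0.295], [0.281, -0.09, -0.955]] [-651.0, -38.0, 379.0]
gear_case []
slot []
cover_edge [([410.0, 97.0], 0.6)]
oil_bottle [([408.0, 94.0], 0.59)]
spool []
parts_bowl [([408.0, 96.0], 0.65)]
1.05 1.003443011484299 [[-0.951, 0.309, 0.0], [0.309, 0.951, 0.0], [0.0, 0.0, -1.0]]
```

View pics/top0.png

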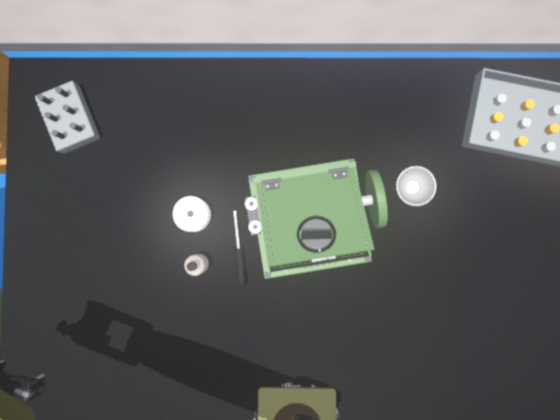

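View pics/side0.png

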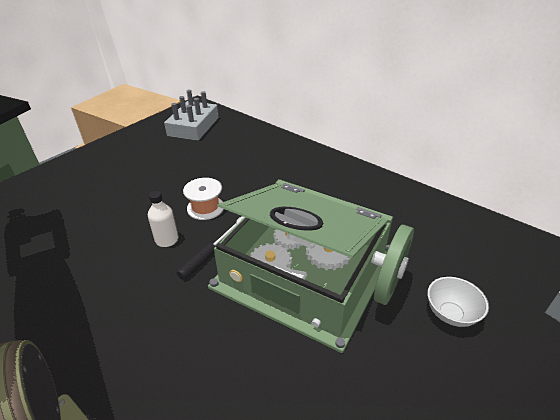

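The top view shows the case with its rim spanning about (249,177)–(371,270), yawed about +0.16, and the fastener at about (317,234). In the side view the cover is open with its left free corner at (220,205). I'll zoom in on both to pick keypoints.

```bash
python3 - <<'E'
import cv2,numpy as np
a=cv2.imread("pics/top0.png")[150:285,235:395];b=cv2.imread("pics/side0.png")[170:355,200:420]
A=cv2.resize(a,None,fx=2.5,fy=2.5,interpolation=2);A=cv2.resize(a,(400,338),interpolation=2)
B=cv2.resize(b,(400,336),interpolation=2)
cv2.imwrite("pics/z.png",np.hstack([A,np.vstack([B,np.zeros((2,400,3),np.uint8)])]))
E
```

```text
(no output)
```

View pics/z.png

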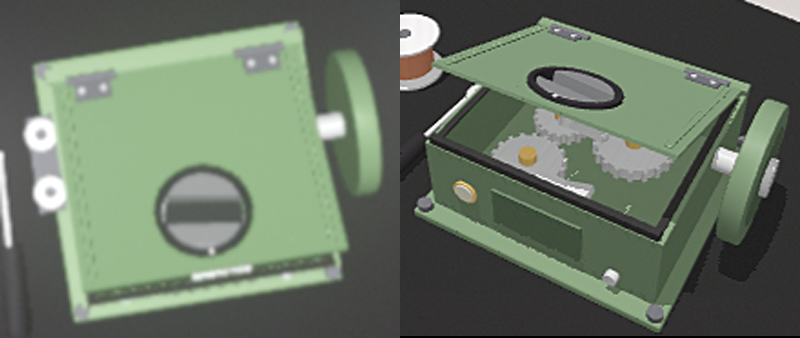

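The zoom shows, in full-image pixels:
- **Top:** ring centre (316.6,234); free corners (373.8,249.2) and (271.8,264.8).
- **Side:** free corners (220.9,205.8) and (352.9,253.6); ring (296.3,217.9); rim front corners (215.4,245.9) and (343,299.3).

```bash
cat > h.py <<'E'
from bench import arm
import numpy as np
def cov(d,y,h,th): return np.array([105-d*np.cos(th)+h*np.sin(th)*-1*-1*0 - h*np.sin(th)*-1, y, 108+d*np.sin(th)+h*np.cos(th)])
def world(p,P):
    x,y,w=P[:3]; c,s=np.cos(w),np.sin(w)
    return np.array([x+c*p[0]-s*p[1],y+s*p[0]+c*p[1],p[2]])
def proj(k,X):
    q=k["R"]@X+k["t"]; return np.array([k["fx"]*q[0]/q[2]+k["cx"],k["fy"]*q[1]/q[2]+k["cy"]])
E
python3 - <<'E'
from h import *
from scipy.optimize import least_squares
T,S=arm.calibration("top"),arm.calibration("side")
ob=[(T,(162,0,9),316.6,234),(T,(222,-125,2),373.8,249.2),(T,(222,125,2),271.8,264.8),
(S,(222,125,2),220.9,205.8),(S,(222,-125,2),352.9,253.6),(S,(162,0,9),296.3,217.9),(S,(-120,130,105,0),215.4,245.9),(S,(-120,-130,105,0),343,299.3)]
def X(m,P): return world(np.array(m[:3]) if len(m)==4 else cov(*m,P[3]),P)
f=lambda P:np.concatenate([proj(k,X(m,P))-[u,v] for k,m,u,v in ob])
r=least_squares(f,[550,-80,.16,.35],x_scale=[100,100,.1,.1],loss="soft_l1"); P=r.x
print(P.round(3),r.fun.round(1)); np.save("P.npy",P)
for th in (P[3],.02,0):
    for n,m in (("slot",(162,0,8)),("edge",(222,0,4)),("L80",(215,80,4)),("R80",(215,-80,4))): print(round(th,2),n,world(cov(*m,th),P).round(0))
E
```

```text
[ 5.56054e+02 -3.41970e+01  1.57000e-01  3.76000e-01] [-0.2 -2.5 -0.1 -1.  -4.  -0.5 -2.7 -0.1 -0.5  4.6  1.1 -1.2 -0.6  0.8
  2.   5. ]
0.38 slot [514. -41. 175.]
0.38 edge [457. -50. 193.]
0.38 L80 [451.  30. 191.]
0.38 R80 [ 476. -128.  191.]
0.02 slot [500. -43. 119.]
0.02 edge [441. -52. 116.]
0.02 L80 [435.  28. 116.]
0.02 R80 [ 460. -130.  116.]
0 slot [500. -43. 116.]
0 edge [440. -52. 112.]
0 L80 [435.  28. 112.]
0 R80 [ 460. -130.  112.]
```

```bash
python3 -c "
from bench import arm; print(arm.finger_overhang)"
python3 -m pendant '[{"rotation":[0,0,0.4],"dp":[0.43,-1,0],"gripper":0},{"rotation":[0,0,0.4],"dp":[0.43,-1,0],"gripper":0},{"rotation":[0,0,0.4],"dp":[0.43,-1,0],"gripper":0},{"rotation":[0,0,0.4],"dp":[0.43,-1,0],"gripper":0},{"rotation":[0,0,0.4],"dp":[0.43,-1,0],"gripper":0},{"rotation":[0,0,0.4],"dp":[0.43,-1,0],"gripper":0},{"rotation":[0,0,0.4],"dp":[0.43,-1,0],"gripper":0},{"rotation":[0,0,0.4],"dp":[0.43,-1,0],"gripper":0},{"rotation":[0,0,0.4],"dp":[0.43,-1,0],"gripper":0},{"rotation":[0,0,0.4],"dp":[0.43,-1,0],"gripper":0}]'
python3 -m pendant '[{"rotation":[0,0,0],"dp":[0.43,-1,0],"gripper":0},{"rotation":[0,0,0],"dp":[0.43,-1,0],"gripper":0},{"rotation":[0,0,0],"dp":[0.43,-1,0],"gripper":0},{"rotation":[0,0,0],"dp":[0.43,-1,0],"gripper":0},{"rotation":[0,0,0],"dp":[0.43,-1,0],"gripper":0},{"rotation":[0,0,0],"dp":[0.43,-1,0],"gripper":0},{"rotation":[0,0,0],"dp":[0.43,-1,0],"gripper":0},{"rotation":[0,0,0],"dp":[0.43,-1,0],"gripper":0},{"rotation":[0,0,0],"dp":[0.43,-1,0],"gripper":0},{"rotation":[0,0,0],"dp":[0.43,-1,0],"gripper":0}]'
```

```text
22.0
time: 2.3
position: [286.9, 417.6, 253.5]
eef_rot: [[-0.986, -0.167, 0.0], [-0.167, 0.986, 0.0], [-0.0, 0.0, -1.0]]
force: [0.2, 0.2, 0.0]
finger_gap: -0.001
gripper_force: 0.0
time: 3.55
position: [372.9, 217.6, 253.5]
eef_rot: [[-0.986, -0.165, 0.001], [-0.165, 0.986, 0.0], [-0.001, 0.0, -1.0]]
force: [0.5, 0.0, 0.4]
finger_gap: 0.001
gripper_force: 0.0
```

```bash
python3 -m pendant '[{"rotation":[0,0,0],"dp":[0.41,-0.95,0],"gripper":0},{"rotation":[0,0,0],"dp":[0.41,-0.95,0],"gripper":0},{"rotation":[0,0,0],"dp":[0.41,-0.95,0],"gripper":0},{"rotation":[0,0,0],"dp":[0.41,-0.95,0],"gripper":0},{"rotation":[0,0,0],"dp":[0.41,-0.95,0],"gripper":0},{"rotation":[0,0,0],"dp":[0.41,-0.95,0],"gripper":0},{"rotation":[0,0,0],"dp":[0.41,-0.95,0],"gripper":0},{"rotation":[0,0,0],"dp":[0.41,-0.95,0],"gripper":0},{"rotation":[0,0,0],"dp":[0.41,-0.95,0],"gripper":0},{"rotation":[0,0,0],"dp":[0.41,-0.95,0],"gripper":0}]'
python3 - <<'E'
from bench import arm
import cv2,numpy as np
w=arm.capture("wrist");s=arm.capture("side")
cv2.imwrite("pics/w1.png",np.hstack([cv2.resize(w,(400,300)),cv2.resize(s,(400,300))])[:,:,::-1])
E
```

```text
time: 4.8
position: [454.9, 27.6, 253.5]
eef_rot: [[-0.986, -0.165, 0.0], [-0.165, 0.986, 0.0], [-0.0, -0.0, -1.0]]
force: [-0.1, -0.5, -0.3]
finger_gap: 0.003
gripper_force: 0.0
```

View pics/w1.png

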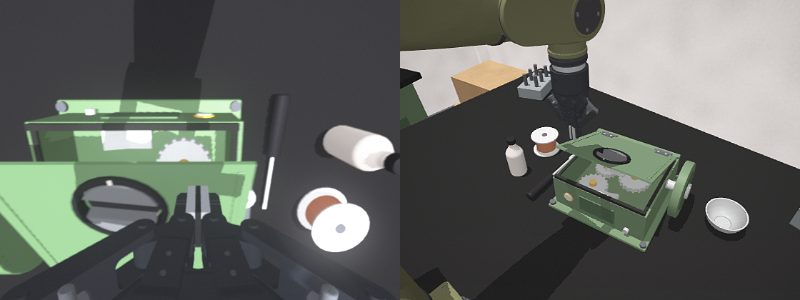

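The wrist view shows the closed fingertips at (195,190), just inside the cover's free edge (row 162) and left of the fastener. That is the bare plate, so I push down here.

```bash
python3 -m pendant '[{"rotation":[0,0,0],"dp":[0,0,-0.8],"gripper":0},{"rotation":[0,0,0],"dp":[0,0,-0.8],"gripper":0},{"rotation":[0,0,0],"dp":[0,0,-0.4],"gripper":0},{"rotation":[0,0,0],"dp":[0,0,-0.4],"gripper":0},{"rotation":[0,0,0],"dp":[0,0,-0.4],"gripper":0},{"rotation":[0,0,0],"dp":[0,0,-0.4],"gripper":0},{"rotation":[0,0,0],"dp":[0,0,-0.4],"gripper":0}]'
python3 -m pendant '[{"rotation":[0,0,0],"dp":[0,0,-0.4],"gripper":0},{"rotation":[0,0,0],"dp":[0,0,-0.4],"gripper":0},{"rotation":[0,0,0],"dp":[0,0,-0.4],"gripper":0}]'
```

```text
time: 5.78
position: [454.7, 28.2, 180.9]
eef_rot: [[-0.986, -0.165, 0.0], [-0.165, 0.986, -0.0], [-0.0, -0.0, -1.0]]
force: [0.5, 0.2, -0.3]
finger_gap: 0.002
gripper_force: 0.0
time: 6.15
position: [454.7, 28.2, 156.8]
eef_rot: [[-0.986, -0.165, 0.0], [-0.165, 0.986, 0.0], [-0.0, 0.0, -1.0]]
force: [0.1, 0.2, -0.7]
finger_gap: -0.004
gripper_force: 0.0
```

```bash
python3 - <<'E'
from bench import arm
import cv2,numpy as np
w=arm.capture("wrist");s=arm.capture("side")[170:320,200:400]
cv2.imwrite("pics/w2.png",np.hstack([cv2.resize(w,(400,300)),cv2.resize(s,(400,300))])[:,:,::-1])
E
```

```text
(no output)
```

View pics/w2.png

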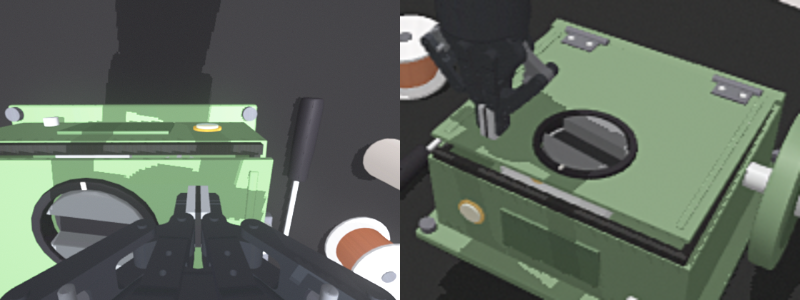

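The fingertips are on the plate and the cover has followed down, nearly shut. I keep pressing gently.

```bash
python3 -m pendant '[{"rotation":[0,0,0],"dp":[0,0,-0.3],"gripper":0},{"rotation":[0,0,0],"dp":[0,0,-0.3],"gripper":0},{"rotation":[0,0,0],"dp":[0,0,-0.2],"gripper":0}]'
python3 -m pendant '[{"rotation":[0,0,0],"dp":[0,0,-0.15],"gripper":0},{"rotation":[0,0,0],"dp":[0,0,-0.1],"gripper":0}]'
```

```text
time: 6.62
position: [454.5, 28.2, 140.9]
eef_rot: [[-0.986, -0.165, -0.0], [-0.165, 0.986, 0.0], [0.0, 0.0, -1.0]]
force: [-1.5, -0.3, -0.7]
finger_gap: 0.0
gripper_force: 0.0
time: 6.88
position: [454.5, 28.2, 136.7]
eef_rot: [[-0.986, -0.166, -0.001], [-0.166, 0.986, -0.0], [0.001, 0.0, -1.0]]
force: [-3.9, -0.3, 5.7]
finger_gap: 0.002
gripper_force: 2.7
```

```bash
python3 -m pendant '[{"rotation":[0,0,0],"dp":[0,0,-0.1],"gripper":0},{"rotation":[0,0,0],"dp":[0,0,-0.05],"gripper":0}]'
```

```text
time: 7.12
position: [454.4, 28.2, 134.3]
eef_rot: [[-0.986, -0.166, -0.001], [-0.166, 0.986, -0.0], [0.001, 0.0, -1.0]]
force: [-6.5, 0.1, 9.0]
finger_gap: 0.001
gripper_force: 4.5
```

```bash
python3 -m pendant '[{"rotation":[0,0,0],"dp":[0,0,0.5],"gripper":0},{"rotation":[0,0,0],"dp":[0,0,1],"gripper":0},{"rotation":[0,0,0],"dp":[0,0,1],"gripper":35},{"rotation":[0,0,0],"dp":[0.5,0,1],"gripper":35},{"rotation":[0,0,0],"dp":[0.5,0,0],"gripper":35},{"rotation":[0,0,0],"dp":[0,0,0],"gripper":35}]'
python3 - <<'E'
from bench import arm
import cv2,numpy as np,pickle
k=arm.calibration("wrist")
w=arm.capture("wrist");s=arm.capture("side");print(arm.spot_in("slot","wrist"))
pickle.dump((k,w,s),open("w3.pkl","wb"))
cv2.imwrite("pics/w3.png",cv2.resize(w,(800,600),interpolation=2)[:,:,::-1])
E
```

```text
time: 7.88
position: [474.9, 28.2, 202.7]
eef_rot: [[-0.986, -0.165, -0.001], [-0.165, 0.986, 0.0], [0.001, 0.0, -1.0]]
force: [0.1, 0.3, -0.4]
finger_gap: 0.347
gripper_force: 0.0
[{'location': [243.0, 174.6], 'score': 0.63}]
```

View pics/w3.png

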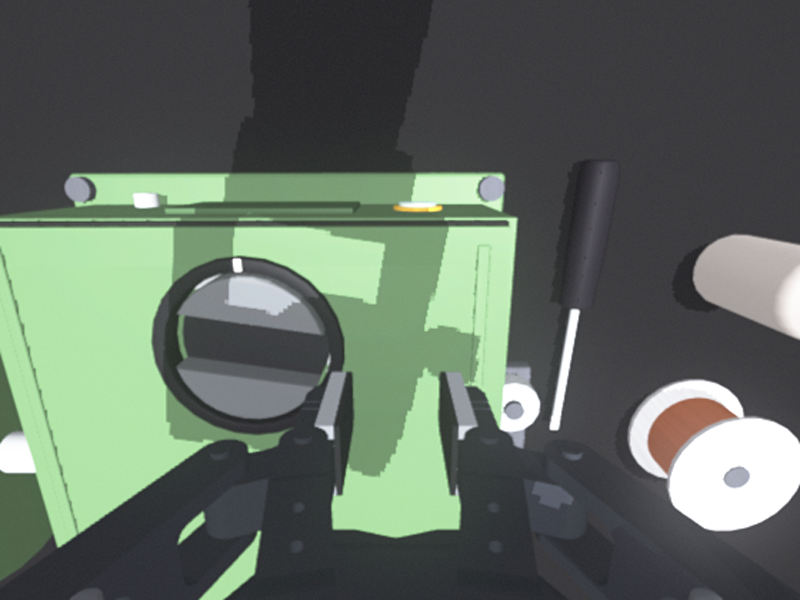

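The cover is resting shut. In the 800-px view the ring spans about (152–344, 257–433). The slot edges run (190,357)–(328,378) and (180,307)–(325,333). The fastener has not turned far.

```bash
python3 - <<'E'
from h import *
import pickle
k,_,_=pickle.load(open("w3.pkl","rb"));P=np.load("P.npy")
def bp(u,v,z,s=.7):
    u,v=u*s,v*s
    d=k["R"].T@np.array([(u-k["cx"])/k["fx"],(v-k["cy"])/k["fy"],1]); c=-k["R"].T@k["t"]
    return (c+d*(z-c[2])/d[2])[:2]
q=[bp(*p,119) for p in ((152,340),(344,345),(238,257),(255,433),(176,283),(322,290))]
A=np.c_[2*np.array(q),np.ones(len(q))]; x=np.linalg.lstsq(A,(np.array(q)**2).sum(1),rcond=None)[0]
print("ring",x[:2],np.sqrt(x[2]+x[0]**2+x[1]**2))
print("model",world(cov(162,0,8,.02),P))
c,s=np.cos(P[2]),np.sin(P[2])
for a,b in (((180,307),(325,333)),((190,357),(328,378)),((178,313),(325,334))):
    d=bp(*a,118)-bp(*b,118); print("slot y ang",np.arctan2(d[1],d[0])%np.pi, bp(*a,118),bp(*b,118))
a=bp(2,219,110);b=bp(510,223,110);d=b-a;print("edge ang",np.arctan2(d[1],d[0])%np.pi)
m=bp(238,265,119);print("mark",m, np.arctan2(*(m-x[:2])[::-1]))
E
```

```text
ring [494.84858481 -39.39279343] 46.31409671608436
model [499.94291651 -43.06668707 119.23818406]
slot y ang 1.5467611825526615 [478.75134066 -73.95106143] [480.41870491  -4.59249432]
slot y ang 1.5699963524339327 [503.82392329 -68.41065348] [ 5.03878455e+02 -2.44176003e-01]
slot y ang 1.584909644046458 [481.92135878 -74.80762424] [480.92945056  -4.53056992]
edge ang 1.7293893877184408
mark [453.64909159 -47.8393854 ] -2.9393778478992876
```

```bash
python3 -m pendant '[{"rotation":[0,0,-0.35],"dp":[0.25,-0.85,0],"gripper":35},{"rotation":[0,0,-0.35],"dp":[0.25,-0.85,0],"gripper":35},{"rotation":[0,0,-0.35],"dp":[0.25,-0.85,0],"gripper":35},{"rotation":[0,0,-0.35],"dp":[0.25,-0.85,0],"gripper":35},{"rotation":[0,0,0],"dp":[0,0,-0.9],"gripper":35},{"rotation":[0,0,0],"dp":[0,0,-0.9],"gripper":35},{"rotation":[0,0,0],"dp":[0,0,-0.7],"gripper":35},{"rotation":[0,0,0],"dp":[0,0,0],"gripper":35}]'
python3 - <<'E'
from bench import arm
import cv2,numpy as np
w=arm.capture("wrist")[120:390,100:460];s=arm.capture("side")[170:320,200:400]
cv2.imwrite("pics/w4.png",np.hstack([cv2.resize(w,(400,300)),cv2.resize(s,(400,300))])[:,:,::-1])
E
```

```text
time: 9.02
position: [493.2, -39.1, 150.9]
eef_rot: [[-1.0, 0.001, -0.004], [0.001, 1.0, 0.001], [0.004, 0.001, -1.0]]
force: [-0.4, 0.5, -0.2]
finger_gap: 0.351
gripper_force: 0.0
```

View pics/w4.png

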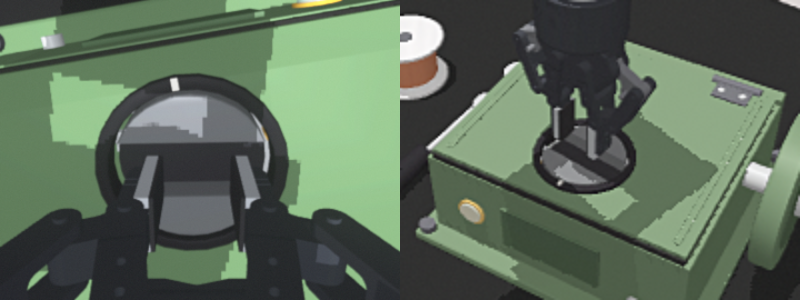

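The fingers straddle the slot centre and lie parallel to the slot, inside the ring. I lower them in.

```bash
python3 -m pendant '[{"rotation":[0,0,0],"dp":[0.05,0,-0.3],"gripper":35},{"rotation":[0,0,0],"dp":[0,0,-0.3],"gripper":35},{"rotation":[0,0,0],"dp":[0,0,-0.25],"gripper":35},{"rotation":[0,0,0],"dp":[0,0,0],"gripper":35}]'
```

```text
time: 9.62
position: [495.2, -39.7, 135.7]
eef_rot: [[-1.0, 0.002, -0.001], [0.002, 1.0, 0.0], [0.001, 0.0, -1.0]]
force: [-0.1, -0.2, 0.3]
finger_gap: 0.349
gripper_force: 0.0
```

```bash
python3 -m pendant '[{"rotation":[0,0,0],"dp":[0,0,-0.2],"gripper":35},{"rotation":[0,0,0],"dp":[0,0,-0.2],"gripper":35},{"rotation":[0,0,0],"dp":[0,0,0],"gripper":35}]'
python3 - <<'E'
from bench import arm
import cv2,numpy as np
w=arm.capture("wrist")[120:390,100:460];s=arm.capture("side")[200:275,250:350]
cv2.imwrite("pics/w5.png",np.hstack([cv2.resize(w,(400,300)),cv2.resize(s,(400,300))])[:,:,::-1])
E
```

```text
time: 10.0
position: [495.4, -39.7, 127.9]
eef_rot: [[-1.0, 0.002, -0.001], [0.002, 1.0, 0.0], [0.001, 0.0, -1.0]]
force: [0.4, 0.4, 0.8]
finger_gap: 0.349
gripper_force: 0.0
```

View pics/w5.png

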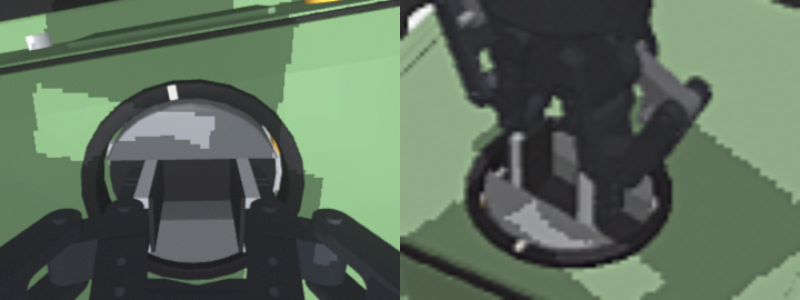

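Both fingertips are in the slot with its far wall in front of them and no contact force. I turn clockwise.

```bash
python3 -m pendant '[{"rotation":[0,0,-0.7],"dp":[0,0,-0.05],"gripper":35},{"rotation":[0,0,-0.7],"dp":[0,0,0],"gripper":35},{"rotation":[0,0,-0.7],"dp":[0,0,0],"gripper":35},{"rotation":[0,0,-0.7],"dp":[0,0,0],"gripper":35}]'
python3 -c "
from bench import arm;s=arm.get_state();print(s['wrist_torque'],s['qpos'])"
python3 -m pendant '[{"rotation":[0,0,-0.7],"dp":[0,0,0],"gripper":35},{"rotation":[0,0,-0.7],"dp":[0,0,-0.05],"gripper":35},{"rotation":[0,0,-0.7],"dp":[0,0,0],"gripper":35},{"rotation":[0,0,-0.7],"dp":[0,0,-0.05],"gripper":35}]'
python3 -c "
from bench import arm;s=arm.get_state();print(s['wrist_torque'],s['qpos'])"
```

```text
time: 10.6
position: [496.6, -40.1, 127.9]
eef_rot: [[-0.943, 0.334, 0.003], [0.334, 0.943, -0.001], [-0.003, 0.0, -1.0]]
force: [3.1, -0.9, -1.4]
finger_gap: 0.353
gripper_force: 1.4
[-0.10711555 -0.41589716  0.00432803] [-1.88192295e-01 -1.02389467e-01  2.09898961e+00 -4.17307430e-04
  1.14201943e+00 -1.41841748e+00]
time: 11.1
position: [497.1, -40.3, 126.7]
eef_rot: [[-0.78, 0.626, 0.004], [0.626, 0.78, -0.001], [-0.004, 0.001, -1.0]]
force: [2.2, -1.1, 2.2]
finger_gap: 0.352
gripper_force: 1.5
[-0.19158548 -0.26128693  0.02673811] [-1.88185396e-01 -1.00357162e-01  2.09930894e+00 -6.73396506e-04
  1.13866256e+00 -1.08244666e+00]
```

```bash
python3 -m pendant '[{"rotation":[0,0,-0.7],"dp":[0,0,-0.05],"gripper":35},{"rotation":[0,0,-0.7],"dp":[0,0,0],"gripper":35},{"rotation":[0,0,-0.7],"dp":[0,0,0],"gripper":35},{"rotation":[0,0,-0.7],"dp":[0,0,0],"gripper":35},{"rotation":[0,0,-0.7],"dp":[0,0,0],"gripper":35}]'
python3 -c "
from bench import arm;s=arm.get_state();print(s['wrist_torque'])"
python3 -m pendant '[{"rotation":[0,0,-0.7],"dp":[0,0,0],"gripper":35},{"rotation":[0,0,-0.7],"dp":[0,0,0],"gripper":35},{"rotation":[0,0,-0.7],"dp":[0,0,0],"gripper":35},{"rotation":[0,0,-0.5],"dp":[0,0,0],"gripper":35}]'
python3 -c "
from bench import arm;s=arm.get_state();print(s['wrist_torque'])"
```

```text
time: 11.72
position: [497.4, -40.7, 125.8]
eef_rot: [[-0.458, 0.889, 0.005], [0.889, 0.458, -0.003], [-0.004, 0.003, -1.0]]
force: [3.6, -2.8, -0.2]
finger_gap: 0.351
gripper_force: 6.8
[-0.52640004 -0.72321914  0.34420245]
time: 12.22
position: [497.4, -41.0, 124.9]
eef_rot: [[-0.163, 0.987, 0.005], [0.987, 0.164, -0.003], [-0.004, 0.005, -1.0]]
force: [5.1, -3.8, -3.3]
finger_gap: 0.35
gripper_force: 8.3
[-0.8495942  -1.08598015  0.33130891]
```

```bash
python3 -m pendant '[{"rotation":[0,0,-0.5],"dp":[0,0,0],"gripper":35},{"rotation":[0,0,-0.5],"dp":[0,0,0],"gripper":35},{"rotation":[0,0,0],"dp":[0,0,0],"gripper":35}]'
python3 -c "
from bench import arm;s=arm.get_state();print(s['wrist_torque'])"
```

```text
time: 12.6
position: [497.1, -41.0, 125.0]
eef_rot: [[-0.045, 0.999, 0.004], [0.999, 0.045, -0.003], [-0.003, 0.004, -1.0]]
force: [3.5, -4.4, -1.7]
finger_gap: 0.352
gripper_force: 2.4
[-0.70752601 -0.58412847  0.07415678]
```

```bash
python3 -m pendant '[{"rotation":[0,0,-0.4],"dp":[0,0,0],"gripper":35},{"rotation":[0,0,-0.3],"dp":[0,0,0],"gripper":35},{"rotation":[0,0,0],"dp":[0,0,0],"gripper":35}]'
python3 -c "
from bench import arm;s=arm.get_state();print(s['wrist_torque'])"
```

```text
time: 12.98
position: [497.0, -41.2, 125.0]
eef_rot: [[0.035, 0.999, 0.004], [0.999, -0.035, -0.004], [-0.004, 0.004, -1.0]]
force: [4.0, -4.8, -1.0]
finger_gap: 0.352
gripper_force: 20.4
[-0.85725127 -0.59988672  1.03552003]
```

Torque rose to 1.04 Nm, against the 0.2 Nm the cam needs, so it is at the stop. I back off into the slack, lift out and look.

```bash
python3 -m pendant '[{"rotation":[0,0,0.6],"dp":[0,0,0],"gripper":35},{"rotation":[0,0,0.1],"dp":[0,0,0],"gripper":35}]'
python3 -c "
from bench import arm;s=arm.get_state();print(s['wrist_torque'])"
python3 -m pendant '[{"rotation":[0,0,0],"dp":[0,0,0.3],"gripper":35},{"rotation":[0,0,0],"dp":[0,0,0.5],"gripper":35},{"rotation":[0,0,0],"dp":[0,0,1],"gripper":35},{"rotation":[0,0,0],"dp":[0,0,1],"gripper":35},{"rotation":[0,0,0],"dp":[0,0,1],"gripper":35},{"rotation":[0,0,0],"dp":[0,1,1],"gripper":35},{"rotation":[0,0,0],"dp":[0,1,1],"gripper":35},{"rotation":[0,0,0],"dp":[-0.5,1,0],"gripper":35},{"rotation":[0,0,0],"dp":[-1,1,0],"gripper":35},{"rotation":[0,0,0],"dp":[-1,1,0],"gripper":35}]'
python3 - <<'E'
from bench import arm
import cv2,numpy as np
w=arm.capture("top")[150:285,235:415];s=arm.capture("side")[170:320,200:400]
cv2.imwrite("pics/w6.png",np.hstack([cv2.resize(w,(400,300)),cv2.resize(s,(400,300))])[:,:,::-1])
E
```

```text
time: 13.22
position: [496.8, -40.6, 125.0]
eef_rot: [[-0.045, 0.999, 0.003], [0.999, 0.045, -0.002], [-0.002, 0.003, -1.0]]
force: [4.1, -4.3, -0.7]
finger_gap: 0.349
gripper_force: 2.3
[-0.67764193 -0.60056205  0.04030898]
time: 14.48
position: [444.8, 61.3, 240.6]
eef_rot: [[-0.044, 0.999, -0.001], [0.999, 0.044, 0.001], [0.001, -0.001, -1.0]]
force: [-0.3, 0.9, -0.4]
finger_gap: 0.351
gripper_force: 0.0
```

View pics/w6.png

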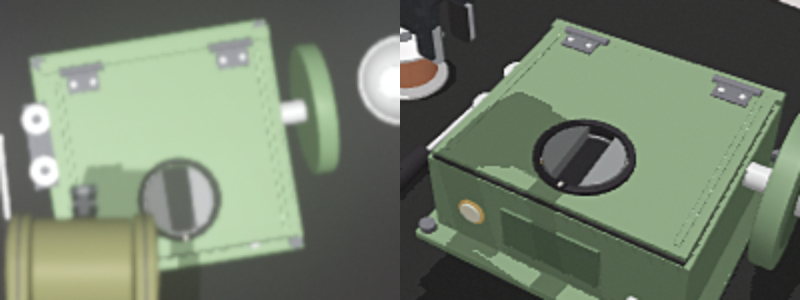

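```bash
python3 -m pendant '[{"rotation":[0,0,0],"dp":[-0.3,1,0.3],"gripper":35},{"rotation":[0,0,0],"dp":[-0.3,1,0.3],"gripper":35},{"rotation":[0,0,0],"dp":[-0.3,1,0.3],"gripper":35},{"rotation":[0,0,0],"dp":[-0.3,1,0.3],"gripper":35},{"rotation":[0,0,0],"dp":[-0.3,1,0],"gripper":35},{"rotation":[0,0,0],"dp":[-0.3,1,0],"gripper":35},{"rotation":[0,0,0],"dp":[-0.3,1,0],"gripper":35},{"rotation":[0,0,0],"dp":[-0.3,1,0],"gripper":35},{"rotation":[0,0,0],"dp":[0,1,0],"gripper":35},{"rotation":[0,0,0],"dp":[0,0,0],"gripper":35}]'
python3 - <<'E'
from h import *
import cv2
P=np.load("P.npy"); out=[]
P[:2]+=np.array([496,-40])-world(cov(162,0,8,0),P)[:2]
for c,(r,cc) in (("top",(160,240)),("side",(180,220))):
    im=arm.capture(c)[:,:,::-1]; k=arm.calibration(c)
    z=cv2.resize(im[r:r+120,cc:cc+160],(400,300),interpolation=2).copy()
    f=lambda d,y,h:tuple(int(t) for t in (proj(k,world(cov(d,y,h,.002),P))-[cc,r])*2.5)
    for sy in (-14,14): cv2.line(z,f(127,sy,8),f(197,sy,8),(0,0,255),1)
    cv2.line(z,f(222,-125,4),f(222,125,4),(255,0,0),1)
    out.append(z)
cv2.imwrite("pics/fin.png",np.hstack(out))
E
```

```text
time: 15.82
position: [397.9, 240.8, 264.4]
eef_rot: [[-0.046, 0.999, -0.0], [0.999, 0.046, -0.0], [-0.0, -0.0, -1.0]]
force: [-0.1, -0.2, -0.1]
finger_gap: 0.346
gripper_force: 0.0
```

View pics/fin.png

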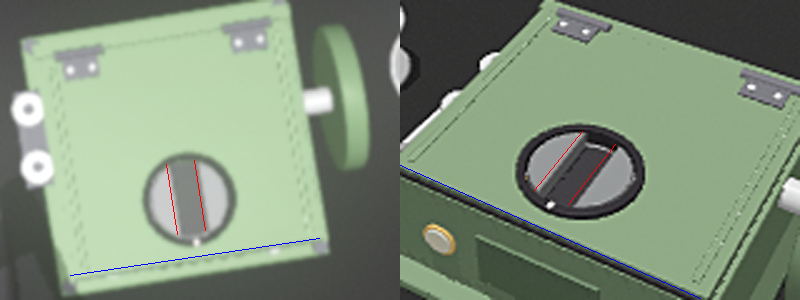

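The overlay nearly agrees. I measure the slot angle numerically in a rectified view.

```bash
python3 - <<'E'
from h import *
import cv2
for c in ("side","top"):
    im=arm.capture(c);k=arm.calibration(c);P=np.load("P.npy").copy()
    P[:2]+=np.array([496,-40])-world(cov(162,0,8,0),P)[:2]
    # rectify: 4 px/mm, case frame: col=y left->right (-y), row=-x
    src=[];dst=[]
    for a,b in((-60,-60),(-60,60),(60,-60),(60,60)):
        src.append(proj(k,world(cov(162-a,b,8.0,.002),P)));dst.append((240-4*b,240-4*a))
    H=cv2.getPerspectiveTransform(np.float32(src),np.float32(dst))
    g=cv2.warpPerspective(im,H,(480,480),flags=cv2.INTER_CUBIC);cv2.imwrite(f"pics/rect_{c}.png",g[:,:,::-1])
    hsv=cv2.cvtColor(g,cv2.COLOR_RGB2HSV);green=(hsv[:,:,1]>60).astype(np.uint8)
    ng=cv2.morphologyEx(1-green,cv2.MORPH_OPEN,np.ones((9,9)))
    n,l,st,ce=cv2.connectedComponentsWithStats(ng);i=1+np.argmax(st[1:,4]);cx,cy=ce[i]
    v=hsv[:,:,2].astype(float)
    print(c,"ring centre",ce[i].round(1),"size",st[i][2:4])
    # edge search across slot on rows about the centre
    for side in(-1,1):
        pts=[]
        for r in range(int(cy)-80,int(cy)+81,8):
            seg=cv2.GaussianBlur(v[r:r+1],(9,1),0)[0];gr=np.gradient(seg)*side
            a,b=(int(cx)-100,int(cx)-10) if side<0 else (int(cx)+10,int(cx)+100)
            pts.append((a+np.argmax(gr[a:b]),r))
        p=np.array(pts,float);vx,vy,x0,y0=cv2.fitLine(np.float32(p),cv2.DIST_HUBER,0,.01,.01).ravel()
        print(side,"slot tilt from case x, rad",round(float(np.arctan(vx/vy)),3),"x",p[:,0].astype(int).tolist())
    y,x=np.where((v>215)&(np.hypot(np.arange(480)[None]-cx,np.arange(480)[:,None]-cy)>150)&(np.hypot(np.arange(480)[None]-cx,np.arange(480)[:,None]-cy)<190)&(np.arange(480)[:,None]>cy+100)&(hsv[:,:,1]<60))
    print("mark",len(x),x.mean() if len(x) else 0,y.mean() if len(x) else 0)
E
```

```text
side ring centre [238.6 238.5] size [480 480]
-1 slot tilt from case x, rad 0.008 x [191, 191, 191, 190, 191, 191, 191, 191, 192, 191, 191, 192, 191, 191, 193, 192, 191, 192, 192, 192, 191]
1 slot tilt from case x, rad 0.01 x [305, 305, 305, 305, 306, 306, 305, 305, 305, 306, 307, 306, 305, 306, 306, 306, 307, 307, 306, 306, 307]
mark 222 247.35135135135135 403.81531531531533
top ring centre [239.5 239.5] size [480 480]
-1 slot tilt from case x, rad 0.019 x [189, 189, 193, 192, 190, 191, 191, 190, 190, 196, 194, 193, 192, 191, 191, 191, 191, 195, 192, 193, 193]
1 slot tilt from case x, rad 0.011 x [301, 305, 305, 305, 305, 305, 305, 302, 306, 306, 306, 306, 305, 305, 304, 302, 307, 307, 307, 306, 306]
mark 317 250.13880126182966 418.65615141955834
```

Slot width, direction (within 0.01–0.02 rad) and centre line all match the mark, and the cover edge matches the shut pose.

```bash
python3 -c "
from bench import arm;print(arm.job_done())"
```

```text
the job is handed in; nothing more can be done
None
```

The cover is pushed down and its fastener turned clockwise to the stop, with the slot within about 0.02 rad of the white mark and the arm clear; I handed the job in at about 16 s, and no verdict came back.

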